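Check a sample carton into its matching dock

ROBOT

A 6-joint arm with a two-finger parallel gripper is mounted at the origin on the work surface. World frame = base frame: x ahead of the robot, y to its left, z up, the work surface at z = 0. Lengths are in m, angles in rad, forces in N, time in s.
With the tool pointing down it reaches from about 0.3 to 0.875 m from the base axis. Payload 6.4 kg.
Tool frame: the origin (TCP) lies midway between the tips of the shut fingers; the grasp point (between the pads) lies 19 mm behind it (env.pinch_z is the distance from the TCP to the grasp point, in m); z points along the fingers, y is the direction in which the jaws open and shut (so a half turn about z gives the same grasp; the last joint's range is limited). The gripper opens to 88 mm and grips with 3 to 60 N. Pads are 18 mm wide; open, the fingers measure 123 mm over their backs; the gripper's body (75 mm by 187 mm) begins 45 mm behind the grasp point.
Start: joints at [1.131, 0.181, 1.607, -0, 1.354, -0.206], TCP at [0.133, 0.559, 0.239] pointing down, gripper open.
Joint ranges: [-2.99, 2.99], [-0.89, 2.07], [0.3, 2.58], [-1.14, 4.28], [0, 2.63], [-3.12, 3.12]. Speed limits (rad/s): [2.57, 2.57, 3.01, 3.14, 3.14, 3.14].

INTERFACE

Orientations are given as a unit quaternion [x, y, z, w].
In Python, from plant import state, capture, calibration, order, env gives the robot as it stands.
- The arm moves only by the tool drive_tool, never from a script. Its argument "series" is a list of rows, each a list of 2 entries, a list of its own where there are three numbers: the shift along the tool's x, y, z in cm, then the turn, a rotation vector about the tool's x, y, z in degrees. A call has 1 to 20 rows; each row shifts and turns the commanded pose from where the row before left it, along the tool's axes as they then stand; what a row does not reach is not made up. A row lasts 1/10 s, in which the tool goes at most 50 mm and 8.59 degrees, less where a joint would pass 70% of its speed; a pose out of reach is approached as far as the arm can. A call with a gripper value outside its range is refused whole. "claw" is the finger opening in cm, from 0 to 8.81, set as the call begins (left out, the last holds). The fingers move at their own pace and stop on an object; the grip force is fixed at half the most. Time passes only in rows, so rows that do not move let the fingers close. It gives the time, the measured TCP pose, the force and the opening at its end, in the units of the state.
- state(): the state, without advancing time (a new reading comes with each control period).
- capture(name): name is "scene" or "side" or "wrist"; returns (picture, depth): 400x640x3 uint8, blue, green, red; 400x640 float32, m along the optical axis (not along the pixel's ray), 0 where there is no reading.
- calibration(name): a dict with "K" (3x3 intrinsics, pixels), "R" (3x3) and "t" (3): a world point X has camera coordinates R X + t; the wrist camera has in their place "T_tool_cam" (4x4, takes a point from camera to tool coordinates, whose origin is the TCP and whose axes are the flange's). Camera axes: x right, y down, z forward; pixel columns grow to the right and rows downward; lengths in m; the calibration is good to about 2 mm. The wrist camera is an equidistant fisheye: a pixel r from the principal point sees the ray r / f radians off the axis. A picture is of the moment at which its call begins: read the wrist's pose just before it. calibration takes no time and is no camera call.
- order.finish_job(): hands the job in, once; it reports no verdict.
The state is a dict: "t": time; "q": joint angles; "dq": joint speeds; "joint_efforts": joint torques, N m; "ee_pos": TCP position; "tool_rot": TCP orientation; "wrist_force": force on the tool from outside, world axes, zero at the start; "ft_torque": the same for the moment, N m; "opening": opening from 0.0 (shut) to 1.0 (fully open).
Only numpy, scipy, OpenCV 4.12 (cv2) and the standard library are available. Lean on these libraries where they do the work, as an engineer would, in place of code of your own. Each camera call takes 0.05 s, during which the arm holds its last target.

TASK

Check in the square sample carton: slide it along the bench into the blue dock whose shape matches it, until it is fully home against the dock's back wall. A sample jar stands in that dock, so first stand that jar upright inside the green ring marked on the bench. Keep the carton and that jar from tipping over, and leave the jar in the other dock and the open box of tubes where they are.

Things in the scene. Friction and masses are not known exactly. Their poses are not given: they have to be found in the camera images.
- carton: white square carton with a red label on top, 110 x 110 x 50 mm tall, about 0.35 kg, too wide to grasp; starts on the bench between robot and docks. Origin: centre of its underside; z up, x and y square to its sides
- dock_square: fixed blue dock, square nest open at its -x front. Origin: on the bench mid-nest, where the carton's origin lies when home; x points into the dock. Walls 24 mm high, 10 thick; inner faces: sides y = +-59 mm (x -25 to 55), back x = 55. In front the sides flare out to y = +-87 at x = -50. Grey reader module behind the back wall, 90 mm wide, 30 high, to x = 100. Nest floor: the bench (white)
- dock_round: the other fixed blue dock, the same but with a nest whose back is a half circle of 59 mm radius about its origin (for round canisters; the carton cannot go home there); x points into the dock. It may stand left or right of the square dock
- jar_a: white sample jar with green screw cap, 85 mm tall, body 46 mm and cap (top 25 mm) 48 mm across, 0.14 kg; origin: centre of its underside, z up. This one stands in the square dock
- jar_b: white sample jar with green screw cap, 85 mm tall, body 46 mm and cap (top 25 mm) 48 mm across, 0.14 kg; origin: centre of its underside, z up. This one stands in the round dock and stays there
- spot: mark painted flat on the bench: green ring, outer diameter 124 mm, round a white disc of 96 mm diameter, at the left or right side of the working area. Origin: its centre, on the bench
- tube_box: open white box of green-capped tubes, 130 x 130 mm, 62 mm tall over the caps, at the other side of the working area from the mark; stays. Origin: centre of its underside
Mind the look-alikes: they are no part of the job. What is shaped like the jar_a but purple is not meant. Leave any brown look-alike of the carton alone.

How it is judged:
At the end, for the whole second after the job is handed in: Carton at rest, flat in the square dock: within 8 mm of home along its x, 12 mm along its y, square within 0.12 rad. The jar from that dock upright, at rest on the bench, within 30 mm of the ring's centre. The other jar and the tube box within 30 mm of their starts (x of carton in the frame of dock_square between -0.008 and 0.008 m and y of carton in the frame of dock_square between -0.012 and 0.012 m and height (world z) of each of carton, jar_a below 0.008 m and angle between carton's own z axis and vertical below 0.08 rad and (angle between the x axis of carton and the x axis of dock_square, either way round below 0.12 rad or angle between the x axis of carton and the y axis of dock_square, either way round below 0.12 rad) and horizontal distance between jar_a and spot below 0.03 m and angle between jar_a's own z axis and vertical below 0.1 rad and linear speed of each of carton, jar_a below 0.02 m/s and angular speed of each of carton, jar_a below 0.2 rad/s and distance of each of jar_b, tube_box from where it was at the start of the episode below 0.03 m); the robot touches nothing.
It fails at once if the carton is tipped more than 0.4 rad (angle between carton's own z axis and vertical above 0.4 rad).
It fails at once if the jar from the square dock is tipped over (more than 0.7 rad) (angle between jar_a's own z axis and vertical above 0.7 rad).
It fails at once if the other jar or the tube box is moved more than 60 mm (distance of any of jar_b, tube_box from where it was at the start of the episode above 0.06 m).
It also fails if it takes over 64 s, if anything falls off the work surface, if the arm or the gripper's body presses on something with over 40 N, if the wrist force passes 120 N, or if a joint passes its speed limit or range.

## Working session

There is one attempt and no reset: what is moved stays moved. The work goes in short steps, Python scripts to look and compute and a tool call to move; the robot and the scene stay as the last step left them, time stands still between calls to the robot, and variables do not carry over. Pictures are saved under pics/ and viewed, and the job is handed in when it is done.

Besides the shell and the picture viewer there is one more tool, called as a command line: name --argument value ..., lists and objects as JSON in quotes. drive_tool: Moves the arm, as the interface text tells. Its arguments: {"type":"object","properties":{"series":{"type":"array"},"claw":{"type":"number"}},"required":["series"]}

```bash
ls; mkdir -p pics; python3 - <<'E'
from plant import state, capture, calibration, order, env
import cv2,numpy as np
s=state();print(s)
for n in("scene","side"):
    p,d=capture(n);cv2.imwrite(f"pics/{n}0.png",p);np.save(f"{n}0.npy",d);c=calibration(n);print(n,c)
print(calibration("wrist"),env.pinch_z)
E
```

```text
pics
{'t': 0.0, 'q': array([ 1.13069298e+00,  1.81512918e-01,  1.60798805e+00, -1.38098404e-05,
        1.35382228e+00, -2.06326153e-01]), 'dq': array([-0.00036101, -0.0008638 ,  0.00061709, -0.000105  ,  0.00055454,
        0.00111524]), 'joint_efforts': array([-8.10264610e-04, -4.33891976e+01, -3.41830552e+01,  7.00323167e-02,
        3.89423710e-02, -1.43198322e-04]), 'ee_pos': array([0.13296952, 0.55886365, 0.23783561]), 'tool_rot': array([ 1.16621082e-01,  9.93176105e-01, -8.22632096e-04, -2.68439792e-04]), 'wrist_force': array([-1.94285465, -0.3251061 ,  0.12943169]), 'ft_torque': array([0.02853546, 0.01078595, 0.02922358]), 'opening': 1.0030430386177989}
scene {'K': array([[390.66561125,   0.        , 320.08652895],
       [  0.        , 390.66561125, 201.23726866],
       [  0.        ,   0.        ,   1.        ]]), 'R': array([[ 0.57570703,  0.81740034,  0.02044755],
       [ 0.55028228, -0.36883286, -0.74910061],
       [-0.60477337,  0.44251442, -0.66214059]]), 't': array([-0.26577506, -0.24533937,  1.30051593])}
side {'K': array([[504.11635564,   0.        , 322.98260029
[... 167 characters left out ...]
04],
       [-1.34739850e-01,  7.50788526e-01, -6.46654283e-01],
       [ 1.13829617e-01, -6.36556890e-01, -7.62783156e-01]]), 't': array([0.46102111, 0.10221043, 1.13504227])}
{'K': array([[309.70691629,   0.        , 316.49420614],
       [  0.        , 309.70691629, 204.00513919],
       [  0.        ,   0.        ,   1.        ]]), 'T_tool_cam': array([[ 1.13355243e-03, -9.46811923e-01, -3.21785485e-01,
         8.42999262e-02],
       [ 9.99999084e-01,  8.35320228e-04,  1.06487165e-03,
        -1.92933177e-03],
       [-7.39439250e-04, -3.21786397e-01,  9.46812002e-01,
        -1.44718975e-01],
       [ 0.00000000e+00,  0.00000000e+00,  0.00000000e+00,
         1.00000000e+00]])} 0.0187
```

View pics/scene0.png

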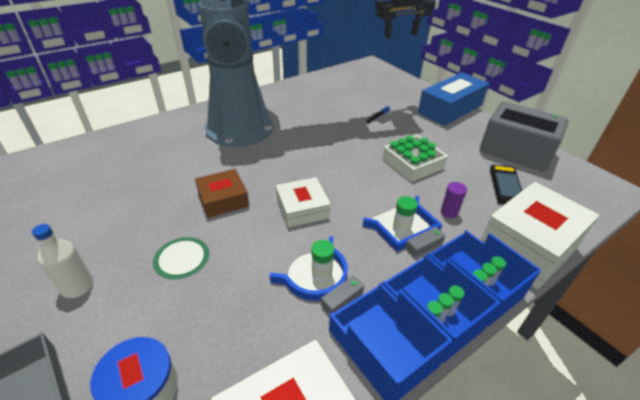

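View pics/side0.png

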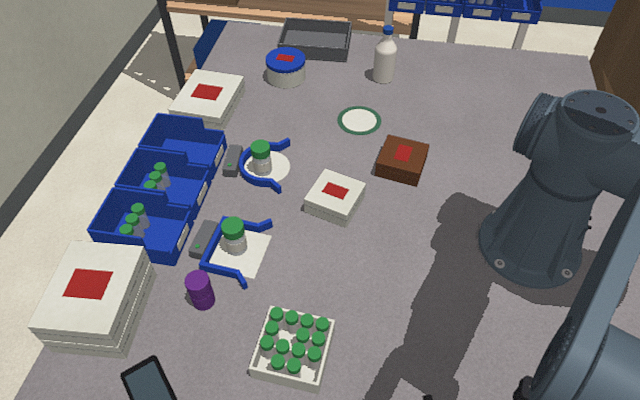

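```bash
cat > h.py <<'E'
import numpy as np,cv2
from plant import calibration
def ray(n,uv,z):
    c=calibration(n);uv=np.asarray(uv,float).reshape(-1,2)
    d=np.c_[uv,np.ones(len(uv))]@np.linalg.inv(c["K"]).T@c["R"]
    o=-c["R"].T@c["t"]
    return o+d*((z-o[2])/d[:,2])[:,None]
def proj(n,X):
    c=calibration(n);p=(np.atleast_2d(X)@c["R"].T+c["t"])@c["K"].T
    return p[:,:2]/p[:,2:]
def masks(p):
    h=cv2.cvtColor(p,cv2.COLOR_BGR2HSV)
    r=lambda a,b:cv2.inRange(h,a,b)
    return dict(green=r((50,110,40),(80,255,255)),blue=r((100,120,60),(122,255,255)),red=r((0,150,80),(8,255,255))|r((172,150,80),(180,255,255)),white=r((0,0,165),(180,40,255)),purple=r((130,80,40),(160,255,255)))
def blobs(m,mn=25):
    n,l,s,c=cv2.connectedComponentsWithStats(m)
    return [(i,s[i].tolist(),c[i].round(1).tolist()) for i in range(1,n) if s[i][4]>mn],l
E
python3 - <<'E'
from h import *
for n in("scene","side"):
    p=cv2.imread(f"pics/{n}0.png");M=masks(p)
    for k in("green","blue","red","white","purple"):
        b,l=blobs(M[k],40 if k!="white" else 150)
        for i,s,c in b: print(n,k,s,c,ray(n,c,{"green":.085,"blue":.024,"red":.05,"white":.05,"purple":.085}[k])[0,:2].round(3))
    cv2.imwrite(f"pics/crop_{n}.png",cv2.resize(p[150:310,130:450] if n=="scene" else p[90:300,180:460],None,fx=2.5,fy=2.5,interpolation=cv2.INTER_CUBIC))
E
```

```text
scene green [449, 4, 12, 6, 45] [454.5, 6.7] [-0.368  1.474]
scene green [110, 7, 24, 8, 99] [121.2, 10.2] [-1.203 -0.045]
scene green [474, 12, 13, 7, 54] [480.2, 14.8] [-0.2    1.475]
scene green [39, 19, 9, 6, 42] [43.1, 21.6] [-1.204 -0.39 ]
scene green [5, 24, 10, 6, 46] [9.2, 26.5] [-1.204 -0.524]
scene green [531, 30, 19, 10, 92] [540.1, 33.9] [0.139 1.474]
scene green [464, 49, 13, 7, 52] [469.9, 51.8] [0.108 1.009]
scene green [87, 55, 16, 7, 62] [94.2, 57.6] [-0.635 -0.291]
scene green [489, 58, 15, 10, 65] [496.3, 62.2] [0.237 1.01 ]
scene green [7, 71, 9, 6, 41] [11.1, 73.5] [-0.636 -0.564]
scene green [391, 136, 44, 28, 694] [414.4, 148.3] [0.493 0.293]
scene green [397, 197, 20, 19, 304] [406.3, 205.7] [0.652 0.106]
scene green [154, 239, 54, 39, 221] [180.7, 262.0] [ 0.523 -0.378]
scene green [312, 240, 22, 23, 414] [322.4, 251.0] [ 0.655 -0.133]
scene green [474, 257, 32, 24, 384] [490.4, 268.1] [0.876 0.114]
scene green [428, 286, 36, 30, 499] [446.1, 299.9] [ 0.876 -0.015]
scene blue [174, 0, 28, 25, 322] [186.3, 12.8] [-1.21  0.28]
scene blue [248, 0, 184, 77, 8654
[... 5267 characters left out ...]
5, 16, 64, 33, 1552] [485.8, 32.7] [ 0.082 -0.794]
side white [521, 21, 82, 39, 2178] [561.3, 38.3] [-0.152 -0.803]
side white [377, 39, 20, 16, 232] [387.0, 47.2] [ 0.385 -0.657]
side white [0, 69, 244, 331, 25652] [80.3, 223.2] [0.986 0.15 ]
side white [342, 109, 35, 23, 620] [358.9, 119.8] [ 0.426 -0.303]
side white [244, 151, 47, 31, 577] [274.2, 166.3] [ 0.606 -0.096]
side white [304, 168, 62, 47, 1398] [334.9, 191.4] [ 0.448 -0.042]
side white [209, 230, 63, 49, 1381] [244.5, 254.6] [0.606 0.166]
side white [249, 305, 86, 81, 947] [291.4, 359.0] [0.46  0.371]
side white [278, 329, 18, 22, 152] [286.0, 336.5] [0.479 0.33 ]
side purple [185, 269, 30, 41, 879] [199.7, 289.3] [0.658 0.281]
```

```bash
sleep 0
```

```text
(no output)
```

View pics/crop_side.png

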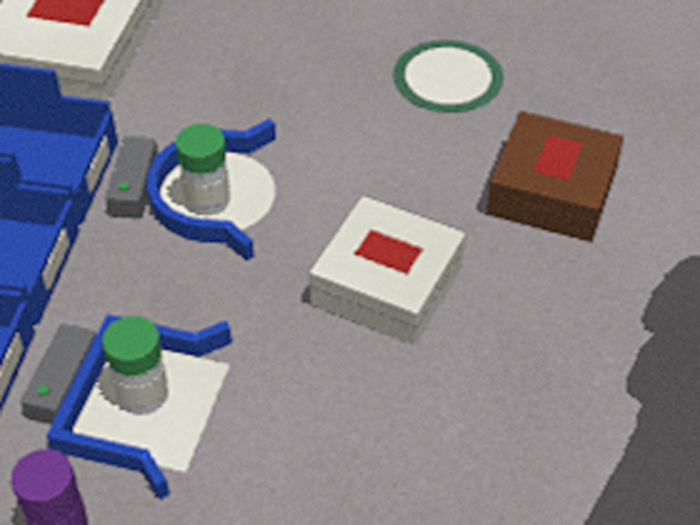

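View pics/crop_scene.png

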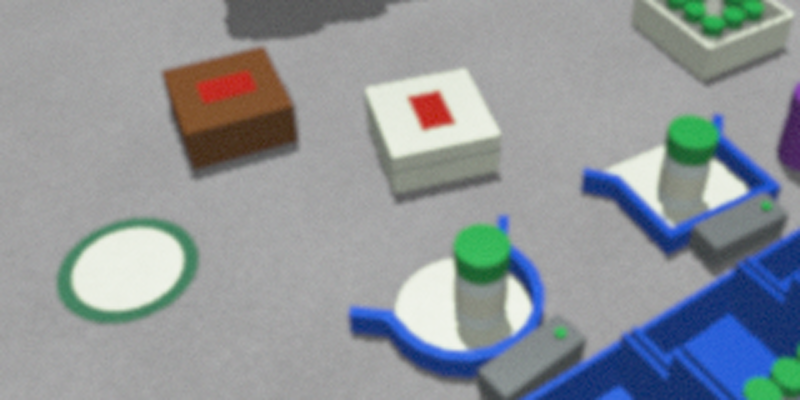

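The meant jar is the green-capped one at scene (406,205) / side (232,228), in the square-backed dock. The other candidates are the green-capped jar in the round dock (scene 322,251) and the purple one (scene 453,199). The carton is the white one at scene (302,194), not the brown one at (220,184). The enlarged crops confirm both. Next I'll measure precise poses.

```bash
cat > m.py <<'E'
from h import *
def cloud(n,d):
    v,u=np.mgrid[0:400,0:640];c=calibration(n);K=c["K"]
    P=np.stack([(u-K[0,2])/K[0,0]*d,(v-K[1,2])/K[1,1]*d,d],-1)
    return (P-c["t"])@c["R"]
E
python3 - <<'E'
from m import *
for n in("scene","side"):
    p=cv2.imread(f"pics/{n}0.png");d=np.load(f"{n}0.npy");X=cloud(n,d);M=masks(p);ok=d>0
    # carton top
    s=ok&(abs(X[...,0]-.447)<.1)&(abs(X[...,1]+.045)<.1)&(X[...,2]>.043)&(X[...,2]<.06)
    q=X[s];print(n,"carton",s.sum(),q[:,2].mean().round(4),cv2.minAreaRect((q[:,:2]*1000).astype(np.float32)))
    # dock
    s=ok&(M["blue"]>0)&(X[...,0]>.52)&(X[...,0]<.76)&(X[...,1]>-.02)&(X[...,1]<.22)
    q=X[s];print("blue",s.sum(),np.percentile(q[:,2],[5,50,95]).round(4))
    im=np.full((520,520,3),255,np.uint8)
    for a in q[q[:,2]>.017]:
        im[int((.76-a[0])*2000),int((.23-a[1])*2000)]=(255,0,0)
    cv2.imwrite(f"pics/dock_{n}.png",im)
    # jars by cap pts
    for g in((.63,.11),(.645,-.12)):
        s=ok&(np.hypot(X[...,0]-g[0],X[...,1]-g[1])<.05)&(X[...,2]>.078)&(X[...,2]<.1)
        q=X[s];print("jar",s.sum(),q.mean(0).round(4),cv2.minEnclosingCircle((q[:,:2]*1000).astype(np.float32)))
    # ring
    s=((M["green"]>0)&(abs(ray(n,np.dstack(np.meshgrid(range(640),range(400))),0).reshape(400,640,3)[...,:2]-[.44,-.32]).max(-1)<.12))
    h=cv2.cvtColor(p,cv2.COLOR_BGR2HSV)
    g=(cv2.inRange(h,(45,50,40),(95,255,255))>0)
    W=ray(n,np.dstack(np.meshgrid(range(640),range(400))),0).reshape(400,640,3)
    g&=np.hypot(W[...,0]-.44,W[...,1]+.32)<.1
    print("ring",g.sum(),cv2.minEnclosingCircle((W[g][:,:2]*1000).astype(np.float32)),cv2.minAreaRect((W[g][:,:2]*1000).astype(np.float32)))
    # brown
    s=ok&(abs(X[...,0]-.3)<.1)&(abs(X[...,1]+.2)<.1)&(X[...,2]>.043)&(X[...,2]<.08)
    q=X[s];print("brown",q[:,2].mean(),cv2.minAreaRect((q[:,:2]*1000).astype(np.float32)))
E
```

```text
scene carton 1323 0.0484 ((449.02447509765625, -46.27397918701172), (110.32349395751953, 113.23477172851562), 73.93463134765625)
blue 766 [0.0011 0.019  0.0238]
jar 244 [0.6446 0.1162 0.0829] ((643.6593627929688, 118.05101013183594), 24.539878845214844)
jar 349 [ 0.6495 -0.1274  0.0832] ((648.0465698242188, -126.38809204101562), 24.047103881835938)
ring 579 ((430.5433349609375, -361.0382385253906), 61.307533264160156) ((431.2589111328125, -359.3055419921875), (115.6781234741211, 122.13807678222656), 72.32073211669922)
brown 0.04854110249404955 ((303.13458251953125, -199.83526611328125), (109.6141586303711, 113.35785675048828), 79.91507720947266)
side carton 1774 0.0508 ((449.145263671875, -44.46214294433594), (113.9207534790039, 111.47835540771484), 74.00194549560547)
blue 1024 [0.0036 0.0222 0.027 ]
jar 360 [0.6428 0.1221 0.0852] ((643.6967163085938, 120.08983612060547), 24.82626724243164)
jar 249 [ 0.647  -0.1214  0.0851] ((646.5614624023438, -124.27110290527344), 25.492229461669922)
ring 318 ((430.94293212890625, -361.14605712890625), 60.90153884887695) ((430.0948486328125, -360.1251220703125), (118.65657806396484, 114.72452545166016), 10.178778648376465)
brown 0.051081354969425466 ((303.214599609375, -197.36343383789062), (116.461181640625, 111.13578033447266), 79.10801696777344)
```

```bash
python3 - <<'E'
import cv2,numpy as np
cv2.imwrite("pics/d.png",cv2.resize(np.hstack([cv2.erode(cv2.imread(f"pics/dock_{n}.png"),np.ones((3,3))) for n in("scene","side")]),(800,400)))
E
```

```text
(no output)
```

View pics/d.png

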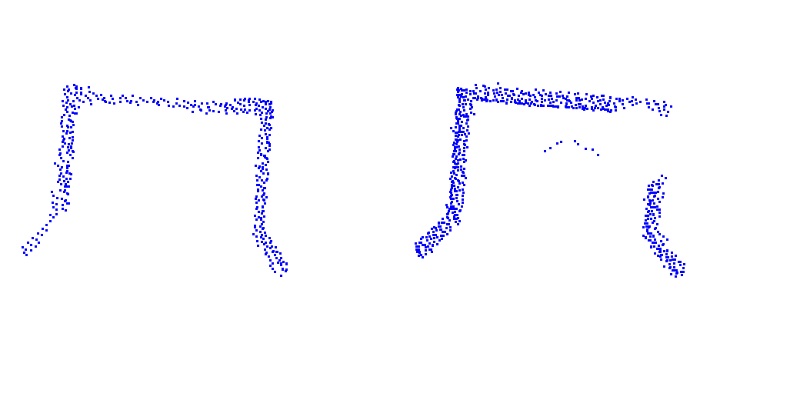

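```bash
python3 - <<'E'
from m import *
Q=[]
for n in("scene","side"):
    p=cv2.imread(f"pics/{n}0.png");d=np.load(f"{n}0.npy");X=cloud(n,d);M=masks(p)
    s=(d>0)&(M["blue"]>0)&(X[...,0]>.52)&(X[...,0]<.76)&(X[...,1]>-.02)&(X[...,1]<.22)&(X[...,2]>.017)
    Q.append(X[s][:,:2])
th=np.radians(-5);c=np.array([.635,.112])
for it in range(5):
    ths=[];b=[];
    R=np.array([[np.cos(th),np.sin(th)],[-np.sin(th),np.cos(th)]])
    rows=[]
    for j,q in enumerate(Q):
        l=(q-c)@R.T
        for nm,m,ax,off in(("back",(abs(l[:,0]-.060)<.012)&(abs(l[:,1])<.055),1,.060),("L",(abs(l[:,1]-.064)<.012)&(l[:,0]>-.02)&(l[:,0]<.05),0,.064),("R",(abs(l[:,1]+.064)<.012)&(l[:,0]>-.02)&(l[:,0]<.05),0,-.064)):
            if m.sum()<10: continue
            vx,vy,x0,y0=cv2.fitLine(l[m].astype(np.float32),cv2.DIST_HUBER,0,.001,.001).ravel()
            a=np.arctan2(vy,vx)-(np.pi/2 if ax else 0);a=(a+np.pi/2)%np.pi-np.pi/2
            o=np.median(l[m],0)[1-ax]-off
            rows.append((j,nm,m.sum(),np.degrees(a).round(2),(o*1000).round(2)))
            ths.append((a,m.sum()));b.append((1-ax,o))
    a=np.array(ths);dth=(a[:,0]*a[:,1]).sum()/a[:,1].sum()
    bx=np.mean([o for k,o in b if k==0]);by=np.mean([o for k,o in b if k==1])
    c=c+R.T@[bx,by];th+=dth
print(rows);print("dock",c,np.degrees(th),(R@([.6435,.119]-c)).round(4))
# carton in world; approach line
E
```

```text
[(0, 'back', np.int64(99), np.float32(1.13), np.float64(-0.54)), (0, 'L', np.int64(97), np.float32(0.47), np.float64(-2.63)), (0, 'R', np.int64(97), np.float32(2.53), np.float64(-3.09)), (1, 'back', np.int64(206), np.float32(1.95), np.float64(0.43)), (1, 'L', np.int64(168), np.float32(1.26), np.float64(3.37)), (1, 'R', np.int64(74), np.float32(-8.16), np.float64(2.87))]
dock [0.63386085 0.12710309] -4.066953548375673 [ 0.0103 -0.0073]
```

Dock is near (0.634, 0.127), yaw about -3°. Carton is at (0.449, -0.045), yaw -16°. jar_a is at (0.6435, 0.119) and the ring at (0.431, -0.361). I'll start by squaring the tool up and moving toward the jar.

drive_tool --claw 8.8 --series '[[[0, 0, 0], [0, 0, -6.7]], [[0, 0, 0], [0, 0, -6.7]], [[-3, -2.6, 0], [0, 0, 0]], [[-3, -2.6, 0], [0, 0, 0]], [[-3, -2.6, 0], [0, 0, 0]], [[-3, -2.6, 0], [0, 0, 0]], [[-3, -2.6, 0], [0, 0, 0]], [[-3, -2.6, 0], [0, 0, 0]], [[-3, -2.6, 0], [0, 0, 0]], [[-3, -2.6, 0], [0, 0, 0]], [[-3, -2.6, 0], [0, 0, 0]], [[-3, -2.6, 0], [0, 0, 0]], [[-3, -2.6, 0], [0, 0, 0]], [[-3, -2.6, 0], [0, 0, 0]], [[-3, -2.6, 0], [0, 0, 0]], [[-3, -2.6, 0], [0, 0, 0]], [[-3, -2.6, 0], [0, 0, 0]], [[-3, -2.6, 0], [0, 0, 0]], [[0, 0, 0], [0, 0, 0]], [[0, 0, 0], [0, 0, 0]]]'

```text
t: 2.1
ee_pos: [0.613, 0.1428, 0.2377]
tool_rot: [0.001, 1.0, 0.0, -0.001]
wrist_force: [-0.7, 0.4, -0.6]
opening: 0.995
```

```bash
cat >> h.py <<'E'
from scipy.spatial.transform import Rotation as Ro
def go(x,y,z,yaw=0):
    "shift in tool cm, and rotvec deg, to tool pointing down with tool y at 90deg+yaw"
    from plant import state
    s=state();R=Ro.from_quat(s["tool_rot"]);y_=np.radians(yaw)
    T=Ro.from_matrix(np.array([[-np.cos(y_),-np.sin(y_),0],[-np.sin(y_),np.cos(y_),0],[0,0,-1]]).T)
    print("t",round(s["t"],2),"pos",s["ee_pos"].round(4),"F",s["wrist_force"].round(1),"open",round(s["opening"],3))
    print("shift cm",(R.inv().apply(np.array([x,y,z])-s["ee_pos"])*100).round(2),"rot",np.degrees((R.inv()*T).as_rotvec()).round(2))
def wray(uv,z,ee,quat):
    c=calibration("wrist");K=c["K"];uv=np.asarray(uv,float).reshape(-1,2)
    D=(uv-[K[0,2],K[1,2]])/K[0,0];r=np.linalg.norm(D,axis=1);k=np.sin(r)/np.maximum(r,1e-9)
    d=np.c_[D*k[:,None],np.cos(r)];T=c["T_tool_cam"];R=Ro.from_quat(quat)
    d=R.apply(d@T[:3,:3].T);o=ee+R.apply(T[:3,3])
    return o+d*((z-o[2])/d[:,2])[:,None]
E
python3 - <<'E'
from h import *
from plant import state,capture
go(.6435,.119,.12)
s=state();p,d=capture("wrist");cv2.imwrite("pics/w1.png",p)
import pickle;pickle.dump((s["ee_pos"],s["tool_rot"],d),open("w1.pkl","wb"))
E
```

```text
t 2.1 pos [0.613  0.1428 0.2377] F [-0.7  0.4 -0.6] open 0.995
shift cm [-3.07 -2.38 11.76] rot [ 0.01 -0.11 -0.09]
```

View pics/w1.png

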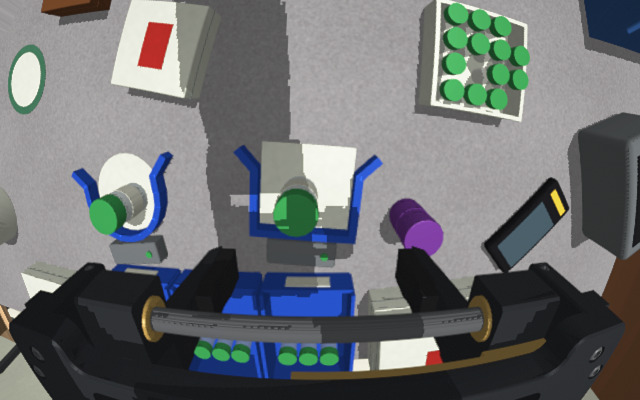

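The wrist view shows jar_a's cap at (296,213) inside the square dock, with the side walls near columns 255 and 357 and the back wall near row 237. I'll cross-check the jar and dock from it.

```bash
python3 - <<'E'
from h import *
import pickle
ee,q,d=pickle.load(open("w1.pkl","rb"));p=cv2.imread("pics/w1.png");M=masks(p)
b,l=blobs(M["green"],200)
for i,s,c in b:
    v,u=np.nonzero(l==i);W=wray(np.c_[u,v],.085,ee,q)
    print(s,c,cv2.minEnclosingCircle((W[:,:2]*1000).astype(np.float32)))
v,u=np.nonzero(M["blue"]);W=wray(np.c_[u,v],.024,ee,q)
im=np.full((520,520),255,np.uint8)
k=(abs(W[:,0]-.635)<.12)&(abs(W[:,1]-.11)<.12)
for a in W[k]: im[int((.76-a[0])*2000),int((.23-a[1])*2000)]=0
cv2.imwrite("pics/dw.png",cv2.erode(im,np.ones((3,3))))
# inner face edges: per world x-slice, wall extents
for x in np.arange(.60,.68,.01):
    y=np.sort(W[(abs(W[:,0]-x)<.003)&(abs(W[:,1]-.125)<.11)][:,1])
    a=y[y>.125];c=y[y<.125];print(x.round(3),a.min().round(4),a.max().round(4),c.min().round(4),c.max().round(4))
for y in np.arange(.07,.19,.02):
    a=W[(abs(W[:,1]-y)<.003)&(abs(W[:,0]-.69)<.03)][:,0];print(y.round(3),len(a) and (a.min().round(4),a.max().round(4)))
E
```

```text
[444, 3, 67, 34, 1128] [476.9, 19.8] ((427.9923095703125, 309.2603759765625), 41.03596878051758)
[443, 27, 87, 39, 1495] [485.9, 46.5] ((456.744384765625, 321.6727294921875), 55.076900482177734)
[9, 46, 36, 67, 423] [28.3, 80.6] ((453.0213928222656, -247.53494262695312), 46.064537048339844)
[442, 53, 24, 21, 406] [453.6, 63.4] ((480.5397033691406, 278.1274108886719), 13.53299617767334)
[487, 64, 41, 26, 707] [507.2, 76.5] ((486.1988220214844, 346.38177490234375), 27.91974639892578)
[440, 80, 68, 30, 1170] [473.4, 94.0] ((509.6693115234375, 304.94390869140625), 41.385406494140625)
[273, 189, 45, 47, 1659] [295.7, 212.5] ((638.7640380859375, 119.99884796142578), 25.769630432128906)
[90, 195, 36, 39, 1084] [107.3, 213.8] ((642.9312744140625, -114.47501373291016), 32.0263786315918)
[193, 341, 38, 20, 517] [212.1, 350.5] ((843.9627075195312, -7.022080421447754), 30.544260025024414)
[231, 344, 19, 19, 265] [240.5, 353.1] ((845.4293823242188, 36.69209289550781), 18.983354568481445)
[278, 347, 19, 18, 279] [287.3, 355.6] ((845.6851196289062, 101.89142608642578), 18.588987350463867)
[299, 347, 19, 18, 280] [308.0, 355.8] ((845.0018920898438, 129.27195739746094), 18.160541534423828)
[320, 347, 19, 18, 282] [328.7, 355.8] ((845.064208984375, 158.1783447265625), 18.451080322265625)
0.6 0.1942 0.2196 0.0534 0.0741
0.61 0.1861 0.209 0.0612 0.0726
0.62 0.1852 0.1985 0.0606 0.0721
0.63 0.1843 0.1965 0.06 0.0715
0.64 0.1846 0.1958 0.0594 0.0697
0.65 0.1826 0.1949 0.0574 0.0692
0.66 0.1817 0.1941 0.0566 0.0685
0.67 0.1819 0.1922 0.0559 0.0678
0.68 0.137 0.1924 0.0551 0.0914
0.07 (np.float64(0.6602), np.float64(0.6931))
0.09 (np.float64(0.6776), np.float64(0.6957))
0.11 (np.float64(0.6927), np.float64(0.697))
0.13 (np.float64(0.6885), np.float64(0.6983))
0.15 (np.float64(0.6816), np.float64(0.7012))
0.17 (np.float64(0.6844), np.float64(0.7013))
```

View pics/dw.png

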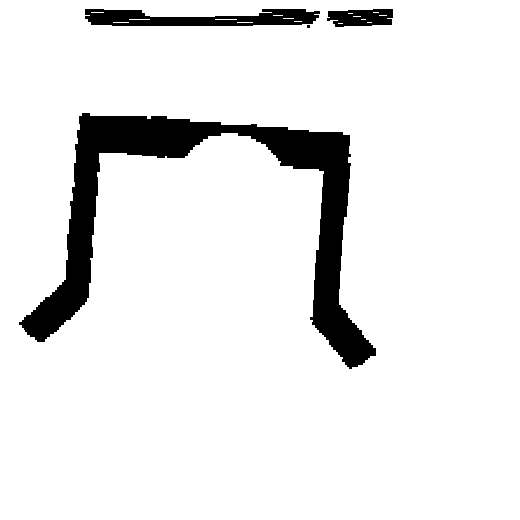

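Dock refined: origin (0.634, 0.128), yaw about -4.7°. All views agree on the jar to about 3 mm, so I'll descend and grasp.

drive_tool --claw 8.8 --series '[[[-1.45, -1.2, 0], [0, 0, 0]], [[-1.45, -1.15, 0], [0, 0, 0]], [[0, 0, 3], [0, 0, 0]], [[0, 0, 3], [0, 0, 0]], [[0, 0, 3], [0, 0, 0]], [[0, 0, 3], [0, 0, 0]], [[0, 0, 2.5], [0, 0, 0]], [[0, 0, 2.5], [0, 0, 0]], [[0, 0, 2], [0, 0, 0]], [[0, 0, 1.2], [0, 0, 0]], [[0, 0, 0], [0, 0, 0]], [[0, 0, 0], [0, 0, 0]]]'

```text
t: 3.35
ee_pos: [0.6423, 0.1206, 0.0375]
tool_rot: [-0.0, 1.0, 0.0, 0.0]
wrist_force: [0.4, -0.1, 0.3]
opening: 0.999
```

drive_tool --claw 3.6 --series '[[[0, 0, 0], [0, 0, 0]], [[0, 0, 0], [0, 0, 0]], [[0, 0, 0], [0, 0, 0]], [[0, 0, 0], [0, 0, 0]], [[0, 0, 0], [0, 0, 0]], [[0, 0, 0], [0, 0, 0]], [[0, 0, 0], [0, 0, 0]]]'

```text
t: 4.05
ee_pos: [0.6423, 0.12, 0.0369]
tool_rot: [-0.0, 1.0, 0.0, 0.0]
wrist_force: [0.5, 0.7, 1.4]
opening: 0.527
```

drive_tool --series '[[[0, 0, -1], [0, 0, 0]], [[0, 0, -2.5], [0, 0, 0]], [[0, 0, -3], [0, 0, 0]], [[0, 0, -3], [0, 0, 0]], [[0.4, -0.8, -2], [0, 0, 0]], [[0.9, -2, -0.5], [0, 0, 0]], [[1.5, -3.5, 0], [0, 0, 0]], [[1.6, -3.7, 0], [0, 0, 0]], [[1.6, -3.7, 0], [0, 0, 0]], [[1.6, -3.7, 0], [0, 0, 0]], [[1.6, -3.7, 0], [0, 0, 0]], [[1.6, -3.7, 0], [0, 0, 0]], [[1.6, -3.7, 0], [0, 0, 0]], [[1.6, -3.7, 0], [0, 0, 0]], [[1.6, -3.7, 0], [0, 0, 0]], [[1.6, -3.7, 0], [0, 0, 0]], [[1.6, -3.7, 0], [0, 0, 0]], [[1.2, -2.6, 0], [0, 0, 0]], [[0.6, -1.4, 0], [0, 0, 0]], [[0, 0, 0], [0, 0, 0]]]'

```text
t: 6.05
ee_pos: [0.4356, -0.3545, 0.157]
tool_rot: [0.001, 1.0, -0.0, 0.0]
wrist_force: [0.2, 0.9, -2.4]
opening: 0.524
```

```bash
python3 - <<'E'
from h import *
from plant import state,capture
go(.431,-.361,.038)
E
```

```text
t 6.05 pos [ 0.4356 -0.3545  0.157 ] F [ 0.2  0.9 -2.4] open 0.524
shift cm [ 0.46 -0.65 11.9 ] rot [-0.02  0.01 -0.14]
```

drive_tool --series '[[[0.46, -0.65, 1], [0, 0, 0]], [[0, 0, 2.5], [0, 0, 0]], [[0, 0, 2.5], [0, 0, 0]], [[0, 0, 2.3], [0, 0, 0]], [[0, 0, 1.7], [0, 0, 0]], [[0, 0, 1.0], [0, 0, 0]], [[0, 0, 0.5], [0, 0, 0]], [[0, 0, 0.3], [0, 0, 0]], [[0, 0, 0.1], [0, 0, 0]], [[0, 0, 0], [0, 0, 0]], [[0, 0, 0], [0, 0, 0]]]'

```text
t: 7.15
ee_pos: [0.432, -0.3601, 0.0385]
tool_rot: [-0.0, 1.0, -0.001, 0.0]
wrist_force: [0.7, 0.2, -0.6]
opening: 0.524
```

```bash
python3 - <<'E'
from h import *
from plant import state,capture
go(.431,-.361,.037)
p,d=capture("side");cv2.imwrite("pics/s2.png",cv2.resize(p[40:300,180:500],(800,650))[:600])
E
```

```text
t 7.15 pos [ 0.432  -0.3601  0.0385] F [ 0.7  0.2 -0.6] open 0.524
shift cm [ 0.1  -0.09  0.15] rot [-0.06  0.05  0.  ]
```

View pics/s2.png

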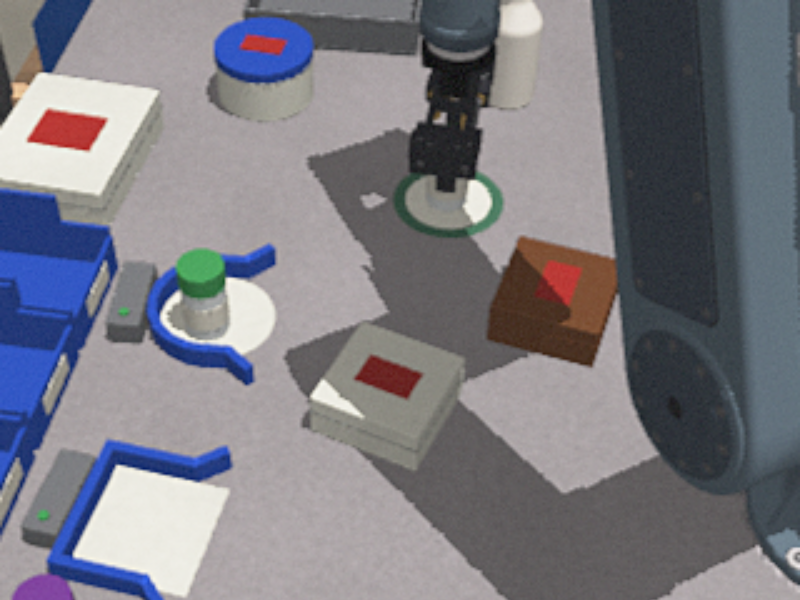

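The gripped jar is upright in the middle of the ring at crop pixel (450,195), and the square dock is empty. I'll seat it and release, then retreat upward.

drive_tool --series '[[[0, 0, 0.1], [0, 0, 0]], [[0, 0, 0.05], [0, 0, 0]], [[0, 0, 0], [0, 0, 0]]]'

```text
t: 7.5
ee_pos: [0.4319, -0.3599, 0.0368]
tool_rot: [-0.0, 1.0, -0.0, 0.0]
wrist_force: [0.0, 2.0, 3.9]
opening: 0.531
```

drive_tool --claw 8.8 --series '[[[0, 0, 0], [0, 0, 0]], [[0, 0, 0], [0, 0, 0]], [[0, 0, 0], [0, 0, 0]], [[0, 0, 0], [0, 0, 0]], [[0, 0, 0], [0, 0, 0]], [[0, 0, -1], [0, 0, 0]], [[0, 0, -2.5], [0, 0, 0]], [[0, 0, -3], [0, 0, 0]], [[0, 0, -3], [0, 0, 0]], [[0, 0, -2], [0, 0, 0]], [[0, 0, 0], [0, 0, 0]]]'

```text
t: 8.6
ee_pos: [0.4333, -0.3615, 0.1554]
tool_rot: [-0.0, 1.0, -0.003, 0.002]
wrist_force: [0.5, -0.1, -0.3]
opening: 0.994
```

```bash
python3 - <<'E'
from h import *
from plant import state,capture
go(.44,-.16,.13,80)
go(.44,-.16,.13,-100)
print(state()["q"].round(3))
E
```

```text
t 8.6 pos [ 0.4333 -0.3615  0.1554] F [ 0.5 -0.1 -0.3] open 0.994
shift cm [-0.67 20.17  2.43] rot [-4.600e-01 -2.000e-02 -7.999e+01]
t 8.6 pos [ 0.4333 -0.3615  0.1554] F [ 0.5 -0.1 -0.3] open 0.994
shift cm [-0.67 20.17  2.43] rot [-2.0000e-02  4.8000e-01  1.0001e+02]
[-0.906  0.241  1.714 -0.     1.179 -2.477]
```

drive_tool --claw 5 --series '[[[0, 0, 0], [0, 0, 8]], [[0, 0, 0], [0, 0, 8]], [[0, 0, 0], [0, 0, 8]], [[0, 0, 0], [0, 0, 8]], [[0, 0, 0], [0, 0, 8]], [[0, 0, 0], [0, 0, 8]], [[0, 0, 0], [0, 0, 8]], [[0, 0, 0], [0, 0, 8]], [[0, 0, 0], [0, 0, 8]], [[0, 0, 0], [0, 0, 8]], [[0, 0, 0], [0, 0, 8]], [[0, 0, 0], [0, 0, 8]], [[0, 0, 0], [0, 0, 8]], [[0, 0, 0], [0, 0, 2]], [[0, 0, 0], [0, 0, 0]]]'

```text
t: 10.1
ee_pos: [0.4312, -0.359, 0.15]
tool_rot: [0.799, 0.602, -0.0, -0.001]
wrist_force: [0.4, 0.5, -0.5]
opening: 0.565
```

```bash
python3 - <<'E'
from h import *
from plant import state,capture
go(.426,-.126,.015,-106)
s=state()
p,d=capture("wrist");cv2.imwrite("pics/w3.png",p)
b,l=blobs(masks(p)["red"],150)
for i,st,c in b: print(st,c,wray(c,.05,s["ee_pos"],s["tool_rot"]).round(4))
p,d=capture("side");cv2.imwrite("pics/s3.png",p)
E
```

```text
t 10.1 pos [ 0.4312 -0.359   0.15  ] F [ 0.4  0.5 -0.5] open 0.565
shift cm [22.24 -6.9  13.54] rot [-0.09 -0.06 -0.01]
[108, 42, 37, 69, 1927] [126.0, 76.4] [[ 0.3021 -0.1998  0.05  ]]
[631, 78, 9, 49, 381] [635.5, 100.6] [[ 0.8386 -0.3385  0.05  ]]
[559, 265, 19, 20, 200] [569.4, 274.0] [[ 0.707  -0.5337  0.05  ]]
```

View pics/w3.png

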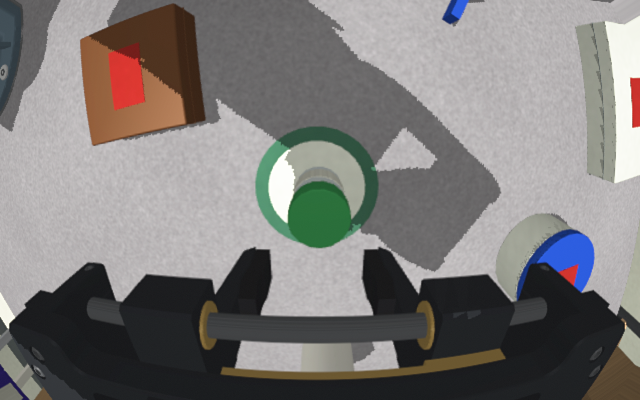

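View pics/s3.png

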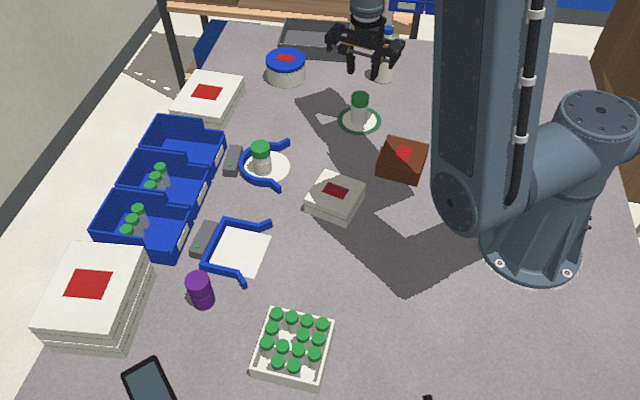

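jar_a stands inside the ring at side (360,105). Next I'll go to the pre-contact pose behind the carton.

drive_tool --series '[[[1.4, -0.5, 0], [0, 0, 0]], [[3, -1, 0], [0, 0, 0]], [[3.4, -1, 0], [0, 0, 0]], [[3.4, -1, 0], [0, 0, 0]], [[3.4, -1, 0], [0, 0, 0]], [[3.4, -1, 0], [0, 0, 0]], [[2.8, -0.9, 0], [0, 0, 0]], [[1.4, -0.5, 1.5], [0, 0, 0]], [[0, 0, 3], [0, 0, 0]], [[0, 0, 3], [0, 0, 0]], [[0, 0, 3], [0, 0, 0]], [[0, 0, 2], [0, 0, 0]], [[0, 0, 1], [0, 0, 0]], [[0, 0, 0], [0, 0, 0]], [[0, 0, 0], [0, 0, 0]]]'

```text
t: 11.7
ee_pos: [0.4269, -0.1272, 0.0169]
tool_rot: [0.799, 0.602, 0.0, 0.0]
wrist_force: [0.4, -0.6, -0.3]
opening: 0.568
```

```bash
python3 - <<'E'
from h import *
from plant import state,capture
go(.431,-.107,.015,-106)
go(.4448,.079,.015,-94.7)
E
```

```text
t 11.7 pos [ 0.4269 -0.1272  0.0169] F [ 0.4 -0.6 -0.3] open 0.568
shift cm [ 2.05 -0.16  0.19] rot [0.04 0.01 0.02]
t 11.7 pos [ 0.4269 -0.1272  0.0169] F [ 0.4 -0.6 -0.3] open 0.568
shift cm [20.31 -3.95  0.18] rot [ 4.000e-02  1.000e-02 -1.128e+01]
```

drive_tool --series '[[[0.7, 0, 0.1], [0, 0, 0]], [[0.7, 0, 0], [0, 0, 0]], [[0.7, 0, 0], [0, 0, 0]], [[1, -0.2, 0], [0, 0, -1.4]], [[1.2, -0.2, 0], [0, 0, -1.4]], [[1.5, -0.2, 0], [0, 0, -1.4]], [[1.5, -0.2, 0], [0, 0, -1.4]], [[1.5, -0.2, 0], [0, 0, -1.4]], [[1.5, -0.1, 0], [0, 0, -1.4]], [[1.5, -0.1, 0], [0, 0, -1.4]], [[1.3, -0.1, 0], [0, 0, -1.5]], [[1, 0, 0], [0, 0, 0]], [[0.6, 0, 0], [0, 0, 0]], [[0, 0, 0], [0, 0, 0]], [[0, 0, 0], [0, 0, 0]]]'

```text
t: 13.2
ee_pos: [0.4408, 0.0202, 0.0148]
tool_rot: [0.735, 0.678, -0.0, -0.001]
wrist_force: [-0.3, 0.4, -0.2]
opening: 0.566
```

```bash
cat > look.py <<'E'
from m import *
from plant import state,capture
import sys
def carton(tag,c0):
    for n in("scene","side"):
        p,d=capture(n);cv2.imwrite(f"pics/{n}_{tag}.png",p);X=cloud(n,d)
        s=(d>0)&(abs(X[...,0]-c0[0])<.1)&(abs(X[...,1]-c0[1])<.1)&(X[...,2]>.043)&(X[...,2]<.056)
        h=cv2.cvtColor(p,cv2.COLOR_BGR2HSV);s&=((h[...,1]<60)&(h[...,2]>95))|(masks(p)["red"]>0)
        m=cv2.morphologyEx(s.astype(np.uint8),cv2.MORPH_OPEN,np.ones((2,2)))
        q=X[m>0];print(n,len(q),cv2.minAreaRect((q[:,:2]*1000).astype(np.float32)))
        b,l=blobs(masks(p)["red"],60)
        for i,st,c in b:
            w=ray(n,c,.05)[0]
            if np.hypot(*(w[:2]-c0))<.1: print("  label",c,w.round(4),st[4])
E
python3 - <<'E'
from look import *
go(.4448,.079,.015,-94.7)
carton("4",np.array([.45,.08]))
E
```

```text
t 13.2 pos [0.4408 0.0202 0.0148] F [-0.3  0.4 -0.2] open 0.566
shift cm [ 5.89 -0.08 -0.02] rot [-0.09 -0.04  0.04]
scene 409 ((714.869140625, -176.68099975585938), (132.50547790527344, 892.1544799804688), 44.446964263916016)
side 2116 ((423.6893005371094, 367.8442687988281), (122.34597778320312, 728.2904052734375), 3.82460355758667)
  label [327.1, 235.0] [0.444  0.0854 0.05  ] 294
```

View pics/side_4.png

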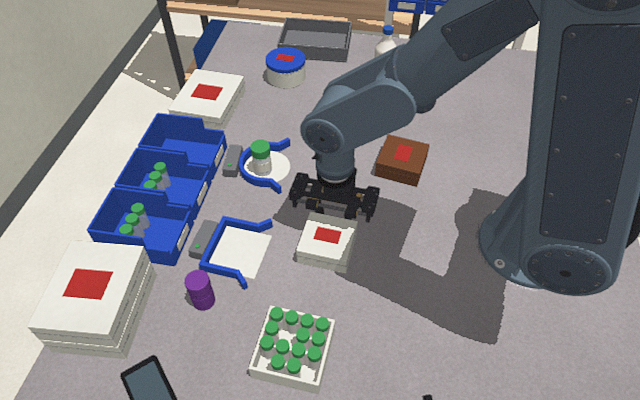

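The carton is flush with the fingers, with its label at (0.444, 0.085), as expected. I'll continue the last 5.9 cm sideways, then back off.

drive_tool --series '[[[0.7, 0, 0], [0, 0, 0]], [[1.2, 0, 0], [0, 0, 0]], [[1.4, 0, 0], [0, 0, 0]], [[1.2, 0, 0], [0, 0, 0]], [[0.8, 0, 0], [0, 0, 0]], [[0.4, 0, 0], [0, 0, 0]], [[0.2, 0, 0], [0, 0, 0]], [[0, 0, 0], [0, 0, 0]], [[-1, 0, 0], [0, 0, 0]], [[-2, 0, 0], [0, 0, 0]], [[-1.5, 0, -2], [0, 0, 0]], [[0, 0, -3], [0, 0, 0]], [[0, 0, -3], [0, 0, 0]], [[0, 0, -2], [0, 0, 0]], [[0, 0, 0], [0, 0, 0]]]'

```text
t: 14.8
ee_pos: [0.4451, 0.0322, 0.1181]
tool_rot: [0.736, 0.677, 0.002, 0.003]
wrist_force: [0.6, 0.5, 0.3]
opening: 0.57
```

```bash
sed -i 's/q=X\[m>0\]/q=X[(m>0)\&s]/' look.py
python3 - <<'E'
from look import *
go(.36,.15,.12,-4.7)
print(state()["q"].round(2))
carton("5",np.array([.45,.14]))
s=state()
p,d=capture("wrist");cv2.imwrite("pics/w5.png",p)
b,l=blobs(masks(p)["red"],150)
for i,st,c in b: print(st,c,wray(c,.05,s["ee_pos"],s["tool_rot"]).round(4))
E
```

```text
t 14.8 pos [0.4451 0.0322 0.1181] F [0.6 0.5 0.3] open 0.57
shift cm [11.04 -9.45 -0.26] rot [  0.26   0.31 -90.05]
[-0.19  0.04  2.03  0.    1.06 -0.11]
scene 869 ((452.0420227050781, 140.29010009765625), (111.98513793945312, 107.23198699951172), 85.53083801269531)
  label [360.3, 168.9] [0.4491 0.1408 0.05  ] 99
side 2194 ((448.6767578125, 145.25485229492188), (111.25042724609375, 107.21154022216797), 85.2283935546875)
  label [319.9, 256.6] [0.4493 0.1433 0.05  ] 329
[272, 38, 81, 50, 4004] [312.0, 62.4] [[0.4484 0.1424 0.05  ]]
```

View pics/w5.png

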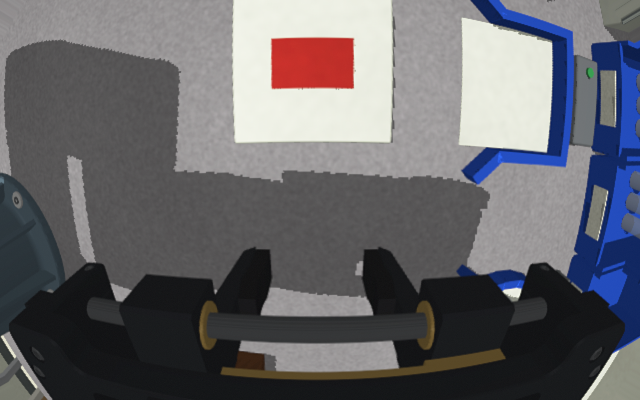

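The carton is at (0.449, 0.1425), yaw -4.7°. That is on the dock's axis within 1 mm and parallel to it. I'll turn the tool to push along the dock.

drive_tool --series '[[[0, 0, 0], [0, 0, -8.2]], [[0, 0, 0], [0, 0, -8.2]], [[0, 0, 0], [0, 0, -8.2]], [[0, 0, 0], [0, 0, -8.2]], [[0, 0, 0], [0, 0, -8.2]], [[0, 0, 0], [0, 0, -8.2]], [[0, 0, 0], [0, 0, -8.2]], [[0, 0, 0], [0, 0, -8.2]], [[0, 0, 0], [0, 0, -8.2]], [[0, 0, 0], [0, 0, -8.2]], [[0, 0, 0], [0, 0, -8]], [[0, 0, 0], [0, 0, 0]]]'

```text
t: 16.15
ee_pos: [0.4416, 0.0335, 0.1136]
tool_rot: [0.04, 0.999, 0.0, -0.002]
wrist_force: [-0.2, 1.3, -0.2]
opening: 0.567
```

```bash
python3 - <<'E'
from look import *
go(.365,.149,.015,-4.7)
E
```

```text
t 16.15 pos [0.4416 0.0335 0.1136] F [-0.2  1.3 -0.2] open 0.567
shift cm [ 8.54 10.89  9.89] rot [ 0.02 -0.18  0.07]
```

drive_tool --series '[[[1.2, 1.5, 0], [0, 0, 0]], [[2.5, 3, 0], [0, 0, 0]], [[2.5, 3, 0], [0, 0, 0]], [[1.6, 2.3, 0], [0, 0, 0]], [[0.74, 1.1, 0], [0, 0, 0]], [[0, 0, 1.5], [0, 0, 0]], [[0, 0, 3], [0, 0, 0]], [[0, 0, 2.7], [0, 0, 0]], [[0, 0, 1.8], [0, 0, 0]], [[0, 0, 0.9], [0, 0, 0]], [[0, 0, 0], [0, 0, 0]], [[0, 0, 0], [0, 0, 0]]]'

```text
t: 17.35
ee_pos: [0.3667, 0.1491, 0.0164]
tool_rot: [0.042, 0.999, -0.0, -0.0]
wrist_force: [0.3, -0.2, 0.0]
opening: 0.569
```

```bash
python3 - <<'E'
from look import *
c,s=np.cos(np.radians(-4.7)),np.sin(np.radians(-4.7))
D=np.array([.634,.128])
for k in(-.184+.0,-.114,-.064): go(*(D+k*np.array([c,s])),.015,-4.7)
E
```

```text
t 17.35 pos [0.3667 0.1491 0.0164] F [ 0.3 -0.2  0. ] open 0.569
shift cm [-8.41  0.1   0.14] rot [-0.   -0.01 -0.07]
t 17.35 pos [0.3667 0.1491 0.0164] F [ 0.3 -0.2  0. ] open 0.569
shift cm [-15.41   0.11   0.14] rot [-0.   -0.01 -0.07]
t 17.35 pos [0.3667 0.1491 0.0164] F [ 0.3 -0.2  0. ] open 0.569
shift cm [-20.41   0.12   0.14] rot [-0.   -0.01 -0.07]
```

drive_tool --series '[[[-0.7, 0.1, 0.1], [0, 0, 0]], [[-0.7, 0, 0], [0, 0, 0]], [[-0.7, 0, 0], [0, 0, 0]], [[-1, 0, 0], [0, 0, 0]], [[-1.3, 0, 0], [0, 0, 0]], [[-1.5, 0, 0], [0, 0, 0]], [[-1.5, 0, 0], [0, 0, 0]], [[-1.5, 0, 0], [0, 0, 0]], [[-1.5, 0, 0], [0, 0, 0]], [[-1.5, 0, 0], [0, 0, 0]], [[-1.3, 0, 0], [0, 0, 0]], [[-1, 0, 0], [0, 0, 0]], [[-0.8, 0, 0], [0, 0, 0]], [[-0.5, 0, 0], [0, 0, 0]], [[0, 0, 0], [0, 0, 0]]]'

```text
t: 18.85
ee_pos: [0.5222, 0.1373, 0.0154]
tool_rot: [0.041, 0.999, 0.0, 0.001]
wrist_force: [0.6, -0.1, -0.1]
opening: 0.569
```

```bash
python3 - <<'E'
from look import *
c,s=np.cos(np.radians(-4.7)),np.sin(np.radians(-4.7))
D=np.array([.634,.128])
go(*(D-.064*np.array([c,s])),.015,-4.7)
carton("6",np.array([.60,.13]))
p=cv2.imread("pics/side_6.png");cv2.imwrite("pics/s6.png",cv2.resize(p[150:340,140:400],None,fx=3,fy=3))
E
```

```text
t 18.85 pos [0.5222 0.1373 0.0154] F [ 0.6 -0.1 -0.1] open 0.569
shift cm [-4.82 -0.01  0.05] rot [ 0.01  0.08 -0.01]
scene 1186 ((589.3681030273438, 129.5165252685547), (110.78675842285156, 109.19806671142578), 86.31814575195312)
  label [392.2, 198.3] [0.5873 0.1292 0.05  ] 133
side 1272 ((587.2640991210938, 134.40399169921875), (110.16316223144531, 106.78337097167969), 84.60598754882812)
  label [255.3, 241.9] [0.5924 0.1306 0.05  ] 247
```

View pics/s6.png

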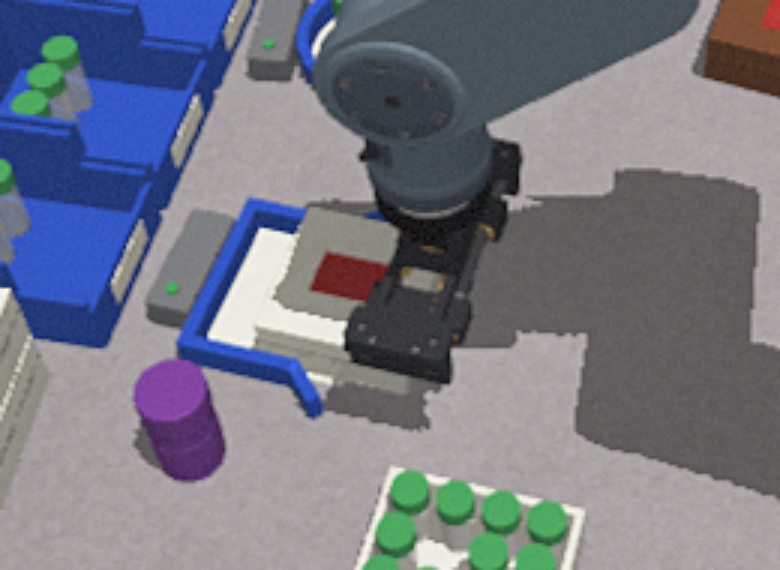

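The carton is well inside the mouth of the dock, 4.7 cm short of home and square to it. I'll push the rest slowly.

drive_tool --series '[[[-0.5, 0, 0], [0, 0, 0]], [[-0.8, 0, 0], [0, 0, 0]], [[-0.8, 0, 0], [0, 0, 0]], [[-0.8, 0, 0], [0, 0, 0]], [[-0.6, 0, 0], [0, 0, 0]], [[-0.4, 0, 0], [0, 0, 0]], [[-0.3, 0, 0], [0, 0, 0]], [[-0.2, 0, 0], [0, 0, 0]], [[0, 0, 0], [0, 0, 0]]]'

```text
t: 19.85
ee_pos: [0.5654, 0.1337, 0.0152]
tool_rot: [0.041, 0.999, -0.0, 0.0]
wrist_force: [-0.6, 0.2, -0.4]
opening: 0.569
```

drive_tool --series '[[[-0.15, 0, 0], [0, 0, 0]], [[-0.15, 0, 0], [0, 0, 0]], [[0, 0, 0], [0, 0, 0]]]'

```text
t: 20.15
ee_pos: [0.5683, 0.1335, 0.0152]
tool_rot: [0.041, 0.999, 0.0, 0.0]
wrist_force: [-0.7, 0.1, -0.7]
opening: 0.567
```

drive_tool --series '[[[-0.15, 0, 0], [0, 0, 0]], [[-0.1, 0, 0], [0, 0, 0]], [[0, 0, 0], [0, 0, 0]]]'

```text
t: 20.45
ee_pos: [0.5694, 0.1334, 0.0152]
tool_rot: [0.041, 0.999, -0.0, -0.001]
wrist_force: [-8.0, 0.0, 6.3]
opening: 0.566
```

drive_tool --series '[[[-0.1, 0, 0], [0, 0, 0]], [[-0.1, 0, 0], [0, 0, 0]], [[0, 0, 0], [0, 0, 0]]]'

```text
t: 20.75
ee_pos: [0.5693, 0.1334, 0.0152]
tool_rot: [0.041, 0.999, -0.0, -0.004]
wrist_force: [-16.6, 0.9, 14.5]
opening: 0.57
```

Hard contact: the tool stopped and the force rose to 17 N with the TCP 1 mm from the predicted home pose. I'll back off and check.

drive_tool --series '[[[0.3, 0, 0], [0, 0, 0]], [[1.5, 0, 0], [0, 0, 0]], [[2.5, 0, 0], [0, 0, 0]], [[2, 0, -2], [0, 0, 0]], [[2, 0, -3], [0, 0, 0]], [[2, 0, -4], [0, 0, 0]], [[2, 0, -4], [0, 0, 0]], [[2, 0, -3], [0, 0, 0]], [[1, 0, -1], [0, 0, 0]], [[0, 0, 0], [0, 0, 0]]]'

```text
t: 21.75
ee_pos: [0.4213, 0.146, 0.1877]
tool_rot: [0.041, 0.999, 0.0, 0.003]
wrist_force: [0.3, 0.4, -0.9]
opening: 0.567
```

```bash
python3 - <<'E'
from look import *
th=np.radians(-4.7);R=np.array([[np.cos(th),np.sin(th)],[-np.sin(th),np.cos(th)]])
carton("7",np.array([.634,.128]))
s=state();print(s["ee_pos"],s["wrist_force"])
p,d=capture("wrist");cv2.imwrite("pics/w7.png",p)
b,l=blobs(masks(p)["red"],150)
for i,st,c in b:
    w=wray(c,.05,s["ee_pos"],s["tool_rot"])[0];print(st,c,w.round(4),"dock frame",(R@(w[:2]-[.634,.128])).round(4))
for n in("scene","side"):
    p,d=capture(n);X=cloud(n,d)
    for nm,g in(("a",(.431,-.361)),("b",(.647,-.125))):
        m=(d>0)&(np.hypot(X[...,0]-g[0],X[...,1]-g[1])<.05)&(X[...,2]>.078)&(X[...,2]<.1)
        q=X[m];print(n,nm,m.sum(),(cv2.minEnclosingCircle((q[:,:2]*1000).astype(np.float32)) if m.sum() else 0))
a=cv2.imread("pics/side_7.png");cv2.imwrite("pics/s7.png",cv2.resize(a[60:340,140:450],None,fx=2.1,fy=2.1))
E
```

```text
scene 1325 ((636.6339721679688, 126.42611694335938), (112.12812042236328, 108.36203002929688), 85.7596664428711)
  label [404.6, 209.6] [0.6346 0.1255 0.05  ] 157
side 2018 ((633.7675170898438, 129.6637725830078), (110.75066375732422, 108.90023040771484), 85.4849624633789)
  label [236.6, 238.0] [0.6349 0.1278 0.05  ] 297
[0.42081605 0.14565407 0.18539396] [-0.44328138 -0.00632269  0.28510428]
[23, 111, 26, 30, 712] [35.3, 126.1] [ 0.3018 -0.1954  0.05  ] dock frame [-0.3046 -0.3495]
[304, 343, 27, 25, 656] [317.1, 354.8] [0.6332 0.1277 0.05  ] dock frame [-0.0007 -0.0004]
scene a 327 ((433.2739562988281, -361.9327697753906), 24.629671096801758)
scene b 344 ((647.1939697265625, -126.32459259033203), 25.200401306152344)
side a 0 0
side b 245 ((647.4987182617188, -125.0183334350586), 25.784242630004883)
```

View pics/s7.png

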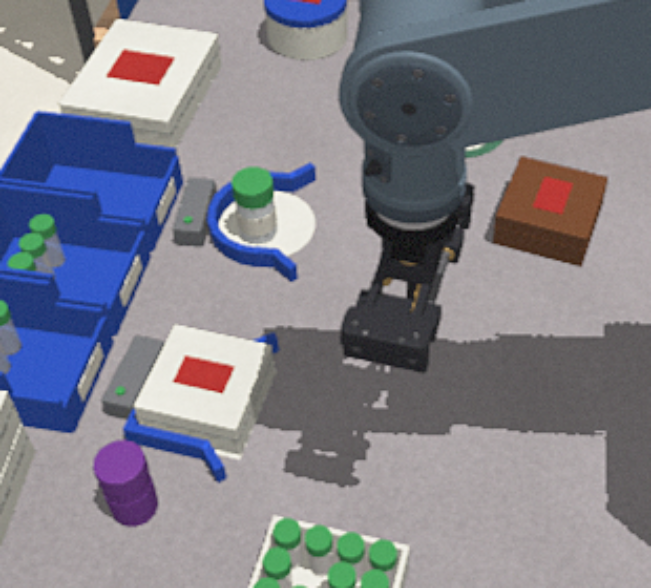

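View pics/w7.png

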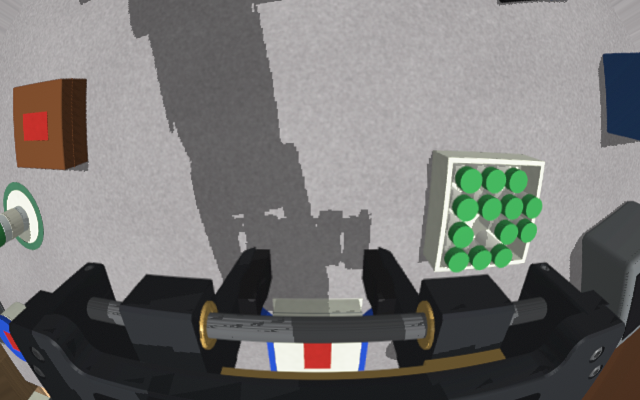

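The crop shows the carton's label at (204,374), sitting flat against the back wall with the reader module right behind it. The wrist view shows the tube box untouched at (490,210) and jar_a by the ring at (20,220). Everything checks out, so I'm handing in.

```bash
python3 -c "
from plant import order
print(order.finish_job())"
```

```text
the job is handed in; nothing more can be done
None
```

I stood jar_a upright in the green ring, then pushed the white carton sideways onto the dock's axis and into the square dock until it met the back wall. I handed the job in at about 22 s of the 64 s; no verdict was reported.

Last checks before hand-in:
- **Carton:** its label was within 3 mm of home in all three views. The wrist camera put it at (-0.7, -0.4) mm in the dock frame, and it was square to the dock within about 0.5°. The push ended on hard contact (about 17 N), with the TCP 1 mm from the predicted home pose.
- **jar_a:** the scene camera put it about 2 mm from the ring's centre, upright. The side camera could not confirm this because the arm hid the jar.
- **jar_b:** within about 1 mm of its start.
- **Tube box:** it looks untouched in the pictures. I did not measure its position again.
- **Disagreement:** the scene and side cameras differed by 2–3 mm in y for the carton and by about 6 mm for the dock walls. I used the wrist view to settle the dock's angle.

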